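Close the flap on a carton of honey jars

TASK

Close the carton of honey jars: with a fingertip, gently fold its sprung-up board flap down flat, and while keeping it down push it along until its free edge is tucked well under the metal lip on the opposite wall, so that the lip holds it shut when you let go. Press and push only, without pinching the flap; do not lift, tip or shove the carton, and leave the things standing around it alone.

Things in the scene. Friction and masses are not known exactly. Their poses are not given: they have to be found in the camera images.
- carton: Open brown card tray, 170 x 160 mm, walls 78 mm high, holding four honey jars with black lids (lid tops 77 mm up); it stands loose on the table, about 2 kg. Origin: centre of its underside. Its own x axis points from the hinge wall (x = -85 mm) to the lip wall (x = +85 mm), z up; it stands turned about the vertical by up to 0.65 rad either way from x pointing away from the robot, so the hinge wall is on the robot's side.
- hinge_mid (a point): Middle of the flap's hinge line, fixed to the carton at (-83, 0, 84) mm of its frame; the hinge line runs along the carton's y axis.
- lip_mouth (a point): Fixed to the carton at (58, 0, 98) mm of its frame: the middle of the front edge of the lip's flat underside. The lip is an aluminium strip 110 mm wide along y, flat from x = 58 to 85 mm with its underside 98 mm and its top 101 mm above the table, closed behind by a riser at x = 81 mm. In front of x = 58 mm a flared mouth slopes upward towards the hinge as far as x = 49 mm, its top 107 mm above the table.
- flap_fold (a joint): Fold angle of the flap about the hinge, rad: 0 = lying flat and level over the jars (it cannot go lower), growing as it rises; about 0.8 to 1.1 at the start, standing up and leaning over the jars. A weak spring in the crease lifts the flap again whenever it is let go (under 2 N at mid-flap holds it down); under the lip it comes to rest at about 0.05 to 0.1.
- flap_slide (a joint): How far the flap is slid out of its slotted hinge away from the hinge line, m: 0 = fully back, 0.030 = fully out. It stays where it is left (about 1 N moves it). At 0 to 0.004 (the start) the flat flap's edge is short of the lip's mouth; at 0.014 it reaches the flat part of the lip, at 0.030 it is 16 mm beneath it.
- flap_edge (a point): Middle of the flap's free edge at half its thickness, on the flap. The flap is a plain pale board panel 80 mm wide and 4 mm thick; this edge is 127 mm from the hinge line when flap_slide = 0 (plus flap_slide otherwise).
- flap_rib (a point): Middle of the top of the finger rib, on the flap. The rib is a bar across the flap's upper (outer) face, 70 mm long, 6 mm thick along the flap and 8 mm high, its centre 95 mm from the hinge line when flap_slide = 0. It is for pushing the flap along: between the hinge and the rib there are about 85 mm of clear flap for a fingertip.
- jar: Loose honey jar, 66 mm across, 72 mm high, upright beside the carton; leave alone. Origin: centre of its underside.
- glue: Loose glue stick, 28 mm across, 88 mm high, upright beside the carton; leave alone. Origin: centre of its underside.
- eraser: Loose eraser, 42 x 20 x 12 mm, beyond the lip wall; leave alone. Origin: centre of its underside.
- pencilcase: Loose blue pencil case, 200 x 85 x 50 mm, lying to one side; leave alone. Origin: centre of its underside.

How it is judged:
By the outcome, as a careful person would: the job done as asked, in the order asked, and still so for the second after the job is handed in, with the robot touching nothing.
It also fails if it takes over 38 s, if anything falls off the work surface, if the arm or the gripper's body presses on something with over 40 N, if the wrist force passes 120 N, or if a joint passes its speed limit or range.

ROBOT

A 6-joint arm with a two-finger parallel gripper is mounted at the origin on the work surface. World frame = base frame: x ahead of the robot, y to its left, z up, the work surface at z = 0. Lengths are in m, angles in rad, forces in N, time in s.
With the tool pointing down it reaches from about 0.4 to 0.825 m from the base axis. Payload 7 kg.
Tool frame: the origin (TCP) lies between the finger pads; the fingertips stand 8 mm ahead of it and the grasp point (between the pads) lies 11 mm behind it (arm.finger_overhang is the distance from the TCP to the fingertips, in m); z points along the fingers, y is the line along which they close (so a half turn about z gives the same grasp; the last joint's range is limited). The gripper opens to 88 mm and grips with 3 to 60 N. Pads are 19 mm wide; open, the fingers measure 130 mm over their backs; the gripper's body (78 mm by 193 mm) begins 47 mm behind the grasp point.
Start: joints at [-0.949, 0.359, 0.012, 0, -1.224, -0.288], TCP at [0.221, -0.638, 0.235] pointing down, gripper open.
Joint ranges: [-3.07, 3.07], [-1.43, 2.12], [-1.02, 1.25], [-3.03, 1.67], [-3.05, -0], [-3.03, 3.03]. Speed limits (rad/s): [2.39, 2.39, 3.01, 3.14, 3.14, 3.14].

INTERFACE

Orientations are given as [roll, pitch, yaw] about the fixed x, y, z axes, in that order (R = Rz(yaw) Ry(pitch) Rx(roll)).
In Python, from station import arm gives the robot as it stands.
- The arm moves only by the tool move_arm, never from a script. Its argument "rows" is text: rows parted by semicolons, each of 7 numbers parted by spaces: the turn, a rotation vector about the tool's x, y, z in degrees, then the shift along the tool's x, y, z in m, then the finger opening in m, from 0 to 0.0876. A call has 1 to 8 rows; each row shifts and turns the commanded pose from where the row before left it, along the tool's axes as they then stand; what a row does not reach is not made up. A row lasts 1/8 s, in which the tool goes at most 62.5 mm and 10.7 degrees, less where a joint would pass 70% of its speed; a pose out of reach is approached as far as the arm can. A call is refused whole if a number of a shift passes 0.0625 or a number of a turn 10.7, either way. A call with a gripper value outside its range is refused whole. The fingers move at their own pace and stop on an object; "squeeze" is the grip in N (left out, the last holds). Time passes only in rows, so rows that do not move let the fingers close. It gives the time, the measured TCP pose, the force, the opening and the grip force at its end, in the units of the state.
- arm.get_state(): the state, without advancing time (a new reading comes with each control period).
- arm.grab_frame(name): name is "side" or "top" or "wrist"; returns (picture, depth): 420x560x3 uint8, blue, green, red; 420x560 float32, m along the optical axis (not along the pixel's ray), 0 where there is no reading.
- arm.camera_model(name): a dict with "mtx" (3x3 intrinsics, pixels), "camera_from_world" (4x4, takes a point from world to camera coordinates); the wrist camera has in their place "mount" (4x4, takes a point from camera to tool coordinates, whose origin is the TCP and whose axes are the flange's). Camera axes: x right, y down, z forward; pixel columns grow to the right and rows downward; lengths in m; the calibration is good to about 2 mm. A picture is of the moment at which its call begins: read the wrist's pose just before it. camera_model takes no time and is no camera call.
- arm.job_done(): hands the job in; it is judged then, once.
The state is a dict: "t": time; "q": joint angles; "qd": joint speeds; "joint_efforts": joint torques, N m; "eef_pos": TCP position; "ee_rot": TCP orientation; "force": force on the tool from outside, world axes, zero at the start; "moment": the same for the moment, N m; "width": finger opening in m; "gripper_force": force on a finger pad.
Only numpy, scipy, OpenCV 4.12 (cv2) and the standard library are available. Lean on these libraries where they do the work, as an engineer would, in place of code of your own. Each camera call takes 0.05 s, during which the arm holds its last target. There are 200 camera calls.

## Working session

There is one attempt and no reset: what is moved stays moved. The work goes in short steps, Python scripts to look and compute and a tool call to move; the robot and the scene stay as the last step left them, time stands still between calls to the robot, and variables do not carry over. Pictures are saved under pics/ and viewed, at most 10 in all, crops included, and the job is handed in when it is done.

Besides the shell and the picture viewer there is one more tool, called after "Call:" by a JSON object that holds its "method" and its "body", one argument or row to a line. move_arm: Moves the arm, as the interface text tells. Its arguments: {"type":"object","properties":{"rows":{"type":"string"},"squeeze":{"type":"number"}},"required":["rows"]}

```bash
mkdir -p pics; ls; python3 - <<'E'
from station import arm
import cv2,numpy as np
for n in("top","side"):
    p,d=arm.grab_frame(n); cv2.imwrite(f"pics/{n}0.png",p); np.save(f"pics/{n}0.npy",d)
    print(arm.camera_model(n))
s=arm.get_state();print(s)
E
```

```text
pics
{'mtx': array([[392.34432516,   0.        , 285.71765186],
       [  0.        , 392.34432516, 210.75251415],
       [  0.        ,   0.        ,   1.        ]]), 'camera_from_world': array([[ 0.01313091, -0.9998741 , -0.00890894,  0.11361449],
       [-0.99336922, -0.01202674, -0.11433696,  0.65045143],
       [ 0.11421542,  0.01035121, -0.99340208,  0.78066109],
       [ 0.        ,  0.        ,  0.        ,  1.        ]])}
{'mtx': array([[418.97846638,   0.        , 281.35080187],
       [  0.        , 418.97846638, 201.60412461],
       [  0.        ,   0.        ,   1.        ]]), 'camera_from_world': array([[-0.99185417, -0.12571051,  0.02054688,  0.63431249],
       [-0.08136107,  0.50112183, -0.86154355,  0.0702614 ],
       [ 0.09800859, -0.85619728, -0.50726772,  0.84370827],
       [ 0.        ,  0.        ,  0.        ,  1.        ]])}
{'t': 0.1, 'q': array([-9.48916027e-01,  3.59357495e-01,  1.11688624e-02, -3.52136351e-04,
       -1.22412734e+00, -2.88136363e-01]), 'qd': array([ 0.00133318, -0.00013719,  0.00325816,  0.00106729,  0.00084692,
        0.00065364]), 'joint_efforts': array([ 4.32080069e-04, -5.84161878e+01,  2.93750685e+01,  7.01543033e+00,
        1.01429559e-02, -8.60570026e-05]), 'eef_pos': array([ 0.22098779, -0.63734213,  0.23368921]), 'ee_rot': array([ 3.14004158e+00, -1.14476588e-04, -2.80796852e+00]), 'force': array([ 0.0568482 ,  0.48078929, -0.00267473]), 'moment': array([-0.00028719,  0.0402944 , -0.01788998]), 'gripper_force': 0.0, 'width': 0.08791115043850141}
```

View pics/top0.png

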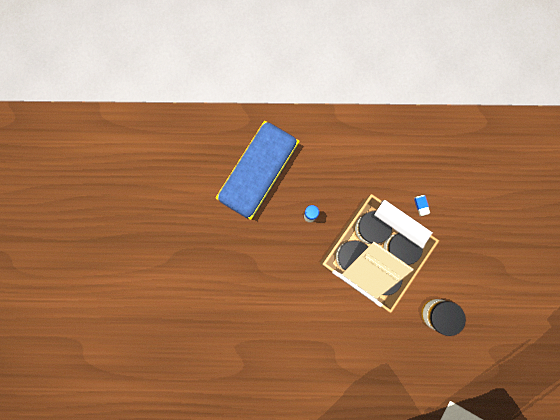

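View pics/side0.png

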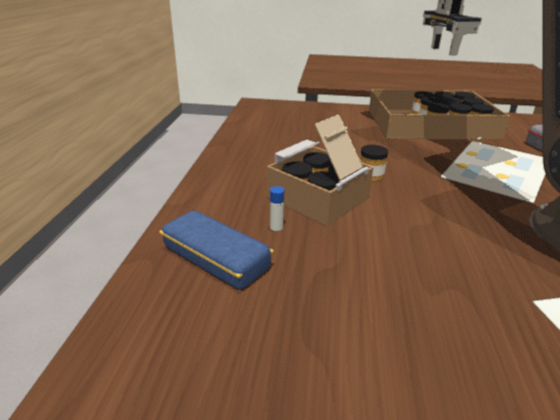

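The top view shows the carton with its corners at about (323,264), (391,311), (438,240) and (373,195). The flap is near (375,270), the lip near (403,225), the jar at (445,317), the glue stick at (312,213) and the eraser at (422,205). The side view shows the flap standing up, with its edge near (335,120).

```bash
cat > h.py <<'E'
import numpy as np,cv2
from station import arm
def cloud(n,d):
    m=arm.camera_model(n);K=m["mtx"];T=np.linalg.inv(m["camera_from_world"])
    v,u=np.mgrid[:420,:560]
    P=np.stack([(u-K[0,2])/K[0,0]*d,(v-K[1,2])/K[1,1]*d,d],-1)
    return P@T[:3,:3].T+T[:3,3]
def ray(n,uv,z):
    m=arm.camera_model(n);K=m["mtx"];T=np.linalg.inv(m["camera_from_world"])
    r=T[:3,:3]@np.linalg.solve(K,[uv[0],uv[1],1]);o=T[:3,3]
    return o+r*(z-o[2])/r[2]
E
python3 - <<'E'
from h import *
d=np.load("pics/top0.npy");W=cloud("top",d);p=cv2.imread("pics/top0.png")
R=np.zeros((420,560),bool);R[185:320,318:442]=1
z=W[...,2]
print("table z",np.median(W[150:180,320:500,2]), "jar",W[310:325,440:455].reshape(-1,3).mean(0),"glue",W[209:214,308:314].reshape(-1,3).mean(0))
for lo,hi in((.065,.2),(.07,.112)):
    m=R&(z>lo)&(z<hi)&(d>0)
    n,l,st,_=cv2.connectedComponentsWithStats(m.astype(np.uint8));m=l==1+st[1:,4].argmax()
    q=W[m][:,:2].astype(np.float32)
    r=cv2.minAreaRect(q*1000);print(r,cv2.boxPoints(r).round(1).tolist())
for uv in((323,264),(391,311),(438,240),(373,195)): print(uv,ray("top",uv,.078).round(4))
# lip white
hsv=cv2.cvtColor(p,cv2.COLOR_BGR2HSV)
m=R&(hsv[...,1]<40)&(hsv[...,2]>190);n,l,st,c=cv2.connectedComponentsWithStats(m.astype(np.uint8))
for i in range(1,n):
    if st[i,4]>40:
        P=W[l==i];print(st[i],c[i],P.mean(0),np.percentile(P[:,2],[5,50,95]),cv2.minAreaRect((P[:,:2]*1000).astype(np.float32)))
cv2.imwrite("pics/crop.png",cv2.resize(p[180:340,300:480],None,fx=4,fy=3.7,interpolation=cv2.INTER_CUBIC)[:590])
E
```

```text
table z -0.0005451084563092845 jar [ 0.44224174 -0.19286524  0.07157101] glue [0.64336683 0.07277827 0.08739362]
((565.0867919921875, -64.1946792602539), (160.47633361816406, 172.26255798339844), 55.42640686035156) [[448.6000061035156, -81.4000015258789], [590.5, -179.10000610351562], [681.5, -47.0], [539.7000122070312, 50.70000076293945]]
((565.0684204101562, -64.22129821777344), (160.41168212890625, 172.26255798339844), 55.42640686035156) [[448.6000061035156, -81.4000015258789], [590.5, -179.10000610351562], [681.5, -47.099998474121094], [539.7000122070312, 50.70000076293945]]
(323, 264) [0.5407 0.0473 0.078 ]
(391, 311) [ 0.4529 -0.0835  0.078 ]
(438, 240) [ 0.5903 -0.1777  0.078 ]
(373, 195) [ 0.678  -0.0517  0.078 ]
[ 375  200   58   48 1093] [402.94876487 223.3010064 ] [ 0.62032705 -0.10310729  0.10144598] [0.09840132 0.10083592 0.1051256 ] ((620.0086669921875, -37.790924072265625), (104.7303466796875, 311.5295715332031), 4.538179397583008)
[419 207  11   9  70] [423.97142857 210.97142857] [ 0.65529357 -0.17524425  0.0099264 ] [-0.00125415  0.01148813  0.01394816] ((655.6959838867188, -177.52330017089844), (14.817352294921875, 24.390939712524414), 15.423270225524902)
[332 270  51  37 220] [356.88181818 287.42727273] [ 0.49745564 -0.01651788  0.08721398] [0.08144151 0.08598542 0.08893774] ((514.1964111328125, 13.712112426757812), (214.68502807617188, 20.816162109375), 61.952762603759766)
[423 304   7  16  63] [425.50793651 311.77777778] [ 0.44591678 -0.16600502  0.02958493] [0.01956681 0.02925287 0.03986944] ((445.839599609375, -166.4075927734375), (4.778448581695557, 31.336145401000977), 79.32675170898438)
```

View pics/crop.png

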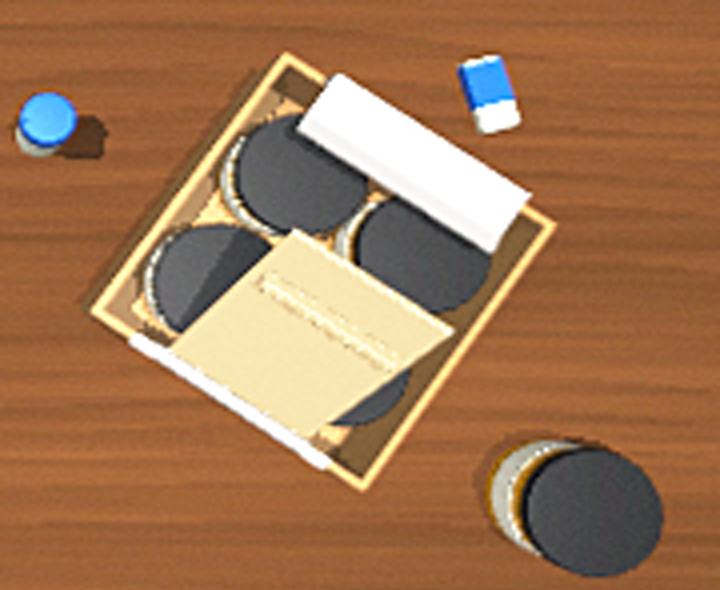

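The crop shows the pale flap leaning over the jars, with its edge running from about (293,232) to (453,330) and the rib just below that. The white lip strip is at (415,165), and the lip wall is at upper right. The carton sits at about (0.565,-0.065) with yaw about -0.605. Next I'll measure the flap angle and plan the approach.

```bash
cat >> h.py <<'E'
C=np.array([.565,-.065]);YAW=-.605
ax=np.array([np.cos(YAW),np.sin(YAW)]);ay=np.array([-ax[1],ax[0]])
def tocart(P):
    q=P[...,:2]-C; return np.stack([q@ax,q@ay,P[...,2]],-1)
def flap(n,d):
    Q=tocart(cloud(n,d))[d>0]
    return Q[(abs(Q[:,1])<.036)&(Q[:,0]>-.07)&(Q[:,0]<.048)&(Q[:,2]>.1)&(Q[:,2]<.21)]
def tip():
    s=arm.get_state();p=s["eef_pos"];q=tocart(p)
    print("t",round(s["t"],2),"cart mm front-x,y,tip-z",((q-[-.0095,0,.008])*1000).round(1),"rpy",s["ee_rot"].round(3),"F cart",np.r_[s["force"][:2]@ax,s["force"][:2]@ay,s["force"][2]].round(2),"w",round(s["width"],4))
E
python3 - <<'E'
from h import *
for n in("top","side"):
    Q=flap(n,np.load(f"pics/{n}0.npy"))
    u,s,v=np.linalg.svd(Q-Q.mean(0));print(n,len(Q),v[2],Q.mean(0),"max z",np.percentile(Q[:,2],99),"ang",np.polyfit(Q[:,0],Q[:,2],1), "y",np.percentile(Q[:,1],[1,99]))
print(arm.camera_model("wrist")["mount"].round(3))
from scipy.spatial.transform import Rotation as R
s=arm.get_state();A=R.from_euler("xyz",s["ee_rot"]);B=R.from_euler("xyz",[np.pi,0,2.537])
T=np.r_[C-.095*ax,.235]
print("turn deg tool",(A.inv()*B).as_rotvec(degrees=True),"shift in final tool axes",B.inv().apply(T-s["eef_pos"]),"in start axes",A.inv().apply(T-s["eef_pos"]),T)
E
```

```text
top 1669 [-0.8163795  -0.0012053   0.57751456] [-3.68394184e-02 -1.17071700e-04  1.51008083e-01] max z 0.1882572038384113 ang [1.39045562 0.20223166] y [-0.03536931  0.03519998]
side 1149 [-0.80892716 -0.01445786  0.58773107] [-0.03960096  0.00160268  0.14947323] max z 0.1898520270332272 ang [1.10268477 0.1931406 ] y [-0.03486671  0.03533721]
[[ 0.    -0.953 -0.304  0.084]
 [ 1.    -0.     0.001  0.   ]
 [-0.001 -0.304  0.953 -0.15 ]
 [ 0.     0.     0.     1.   ]]
turn deg tool [ 7.91765284e-02 -4.77603956e-02  5.37558457e+01] shift in final tool axes [ 0.13730426  0.66646969 -0.00131079] in start axes [-0.45633305  0.50477306 -0.00058009] [ 0.4868623 -0.0109676  0.235    ]
```

Call:
{"method": "move_arm", "body": {
  "rows": "0 0 9 0 0 0 0; 0 0 9 0 0 0 0; 0 0 9 0 0 0 0; 0 0 9 0 0 0 0; 0 0 9 0 0 0 0; 0 0 9 0 0 0 0; 0 0 0 0.01 0.05 0 0; 0 0 0 0.01 0.05 0 0",
  "squeeze": 5
}}

```text
t: 1.1
eef_pos: [0.2618, -0.5432, 0.2335]
ee_rot: [3.141, -0.001, 2.531]
force: [1.0, -0.4, 0.8]
width: 0.0129
gripper_force: 0.0
```

Call:
{"method": "move_arm", "body": {
  "rows": "0 0 0 0.015 0.06 0 0; 0 0 0 0.015 0.06 0 0; 0 0 0 0.015 0.06 0 0; 0 0 0 0.015 0.06 0 0; 0 0 0 0.015 0.06 0 0; 0 0 0 0.015 0.06 0 0; 0 0 0 0.015 0.06 0 0; 0 0 0 0.01 0.06 0 0"
}}

```text
t: 2.1
eef_pos: [0.4421, -0.0826, 0.2348]
ee_rot: [3.141, 0.0, 2.533]
force: [1.1, -0.1, 0.2]
width: 0.0005
gripper_force: 0.0
```

```bash
python3 - <<'E'
from h import *
tip()
E
```

```text
t 2.1 cart mm front-x,y,tip-z [-81.6 -84.4 226.8] rpy [3.141 0.    2.533] F cart [0.97 0.51 0.21] w 0.0005
```

Call:
{"method": "move_arm", "body": {
  "rows": "0 0 0 -0.002 0.03 0 0; 0 0 0 -0.002 0.03 0 0; 0 0 0 -0.002 0.024 0 0; 0 0 0 0 0 0.03 0; 0 0 0 0 0 0.03 0; 0 0 0 0 0 0.015 0; 0 0 0 0 0 0 0"
}}

```text
t: 2.98
eef_pos: [0.4946, -0.0195, 0.1589]
ee_rot: [-3.14, -0.001, 2.533]
force: [-0.3, 1.2, 1.0]
width: 0.0006
gripper_force: 0.0
```

```bash
python3 - <<'E'
from h import *
tip()
E
```

```text
t 2.98 cart mm front-x,y,tip-z [-74.3  -2.7 150.9] rpy [-3.140e+00 -1.000e-03  2.533e+00] F cart [-0.89  0.82  1.  ] w 0.0006
```

Call:
{"method": "move_arm", "body": {
  "rows": "0 0 0 -0.016 0.002 0.001 0; 0 0 0 -0.012 0 0.002 0; 0 0 0 -0.005 0 0.002 0; 0 0 0 -0.004 0 0.004 0; 0 0 0 -0.004 0 0.004 0; 0 0 0 -0.004 0 0.004 0; 0 0 0 -0.003 0 0.005 0; 0 0 0 -0.003 0 0.005 0"
}}

```text
t: 3.98
eef_pos: [0.5381, -0.0468, 0.1323]
ee_rot: [3.142, 0.0, 2.533]
force: [-0.0, -0.5, 1.3]
width: -0.0
gripper_force: 0.4
```

```bash
python3 - <<'E'
from h import *
tip()
p,d=arm.grab_frame("side");cv2.imwrite("pics/side1.png",cv2.resize(p[70:250,220:420],None,fx=3.5,fy=3.2))
E
```

```text
t 3.98 cart mm front-x,y,tip-z [-22.9  -0.3 124.3] rpy [3.142 0.    2.533] F cart [ 0.25 -0.45  1.31] w -0.0
```

View pics/side1.png

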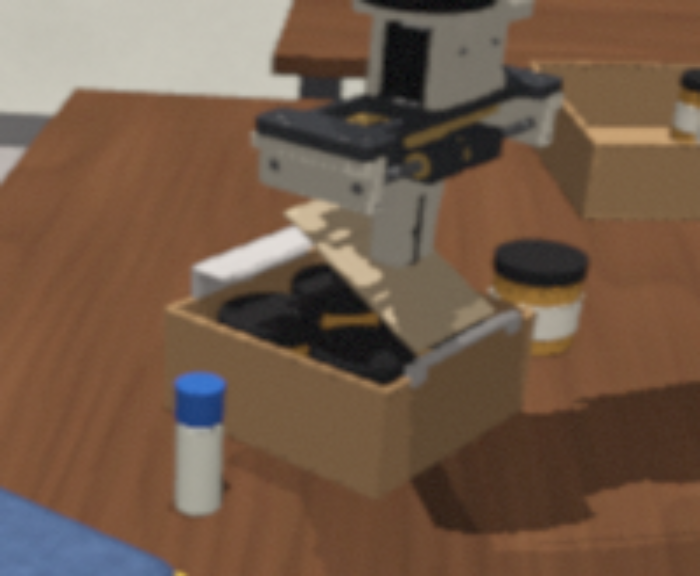

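The picture shows the fingertip (about (405,255)) pressing the middle of the flap, which is partly folded, with its edge near (310,210) still clear of the lip. I'll carry on folding.

Call:
{"method": "move_arm", "body": {
  "rows": "0 0 0 -0.002 0 0.004 0; 0 0 0 -0.002 0 0.005 0; 0 0 0 -0.002 0 0.005 0; 0 0 0 -0.001 0 0.005 0; 0 0 0 -0.001 0 0.005 0; 0 0 0 0 0 0.005 0; 0 0 0 0 0 0.004 0; 0 0 0 0.001 0 0.002 0"
}}

```text
t: 5.03
eef_pos: [0.5437, -0.0508, 0.0973]
ee_rot: [-3.141, -0.0, 2.533]
force: [1.0, -1.1, 0.6]
width: 0.0003
gripper_force: 0.7
```

```bash
python3 - <<'E'
from h import *
tip()
p,d=arm.grab_frame("side");cv2.imwrite("pics/side2.png",cv2.resize(p[110:220,250:390],None,fx=5.5,fy=5))
E
```

```text
t 5.03 cart mm front-x,y,tip-z [-16.1  -0.4  89.3] rpy [-3.141 -0.     2.533] F cart [ 1.46 -0.32  0.55] w 0.0003
```

View pics/side2.png

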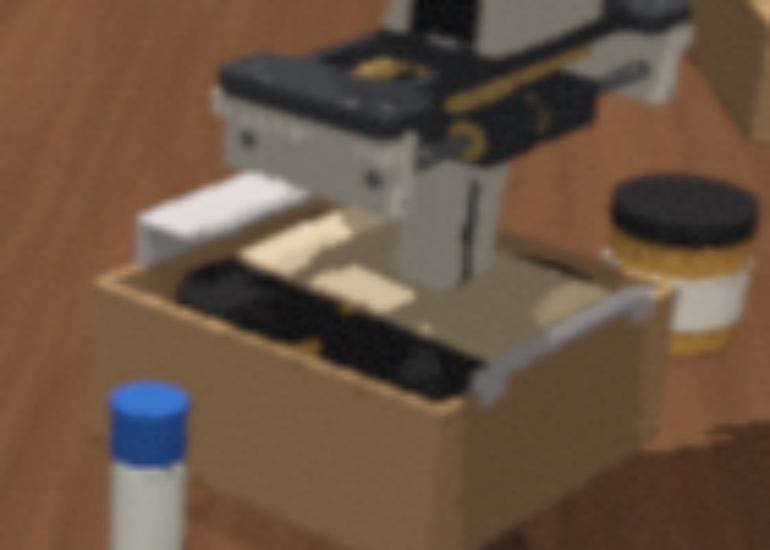

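The flap is almost flat, with its edge (about (245,250)) in front of the lip at (215,205) and below the mouth. Next I'll press it fully flat while watching the force.

Call:
{"method": "move_arm", "body": {
  "rows": "0 0 0 0 0 0.002 0; 0 0 0 0 0 0.001 0; 0 0 0 0 0 0 0; 0 0 0 0 0 0 0"
}}

```text
t: 5.58
eef_pos: [0.5436, -0.0507, 0.0945]
ee_rot: [-3.142, -0.0, 2.533]
force: [0.6, -0.5, 1.4]
width: 0.0004
gripper_force: 0.4
```

Call:
{"method": "move_arm", "body": {
  "rows": "0 0 0 0 0 0.001 0; 0 0 0 0 0 0 0; 0 0 0 0 0 0 0"
}}

```text
t: 5.95
eef_pos: [0.5437, -0.0508, 0.0938]
ee_rot: [3.141, 0.0, 2.533]
force: [-0.3, 0.1, 4.5]
width: 0.0004
gripper_force: 2.3
```

Call:
{"method": "move_arm", "body": {
  "rows": "0 0 0 -0.004 0 0 0; 0 0 0 -0.004 0 0 0; 0 0 0 -0.004 0 0 0; 0 0 0 -0.004 0 0 0; 0 0 0 -0.004 0 0 0; 0 0 0 0 0 0 0"
}}

```text
t: 6.7
eef_pos: [0.5607, -0.0625, 0.0936]
ee_rot: [3.141, 0.001, 2.533]
force: [0.8, -1.6, 4.5]
width: 0.0007
gripper_force: 2.2
```

```bash
python3 - <<'E'
from h import *
tip()
p,d=arm.grab_frame("side");cv2.imwrite("pics/side3.png",cv2.resize(p[110:220,250:390],None,fx=5.5,fy=5))
E
```

```text
t 6.7 cart mm front-x,y,tip-z [ 4.5 -0.4 85.6] rpy [3.141e+00 1.000e-03 2.533e+00] F cart [ 1.59 -0.83  4.51] w 0.0007
```

View pics/side3.png

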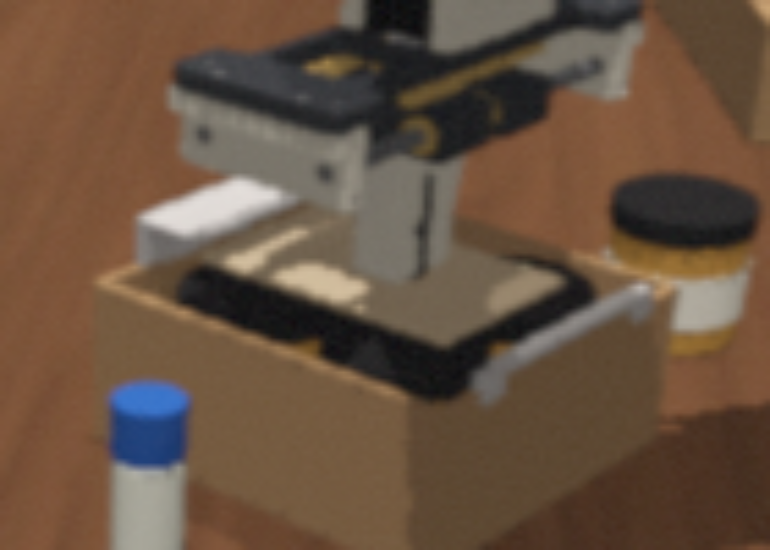

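The flap moved along with the fingertip: its rear edge (about (445,348)) has come away from the hinge bar, and its front edge (about (215,258)) is entering beneath the lip. The carton and jar look unmoved. I'll check numerically and with the wrist camera.

```bash
python3 - <<'E'
from h import *
p,d=arm.grab_frame("top");p0=cv2.imread("pics/top0.png")
for q in(p0,p):
    hsv=cv2.cvtColor(q,cv2.COLOR_BGR2HSV);m=(hsv[...,1]<40)&(hsv[...,2]>190);m[:185]=0;m[320:]=0;m[:,:318]=0;m[:,442:]=0
    n,l,st,c=cv2.connectedComponentsWithStats(m.astype(np.uint8))
    print([(st[i].tolist(),c[i].round(1).tolist()) for i in range(1,n) if st[i,4]>40])
w,_=arm.grab_frame("wrist")
a=cv2.resize(p[180:330,300:450],(400,400),interpolation=cv2.INTER_CUBIC);b=cv2.resize(w,(400,300))
o=np.zeros((400,800,3),np.uint8);o[:,:400]=a;o[:300,400:]=b;cv2.imwrite("pics/c4.png",o)
E
```

```text
[([375, 200, 58, 48, 1093], [402.9, 223.3]), ([419, 207, 11, 9, 70], [424.0, 211.0]), ([332, 270, 51, 37, 220], [356.9, 287.4]), ([423, 304, 7, 16, 63], [425.5, 311.8])]
[([375, 200, 36, 23, 455], [389.9, 212.9]), ([419, 207, 23, 8, 75], [425.9, 210.5]), ([326, 244, 27, 76, 701], [339.5, 281.4])]
```

View pics/c4.png

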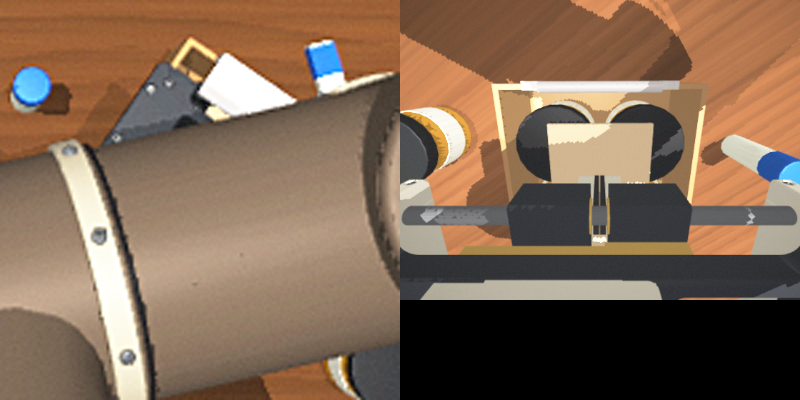

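The lip corner is still at (375,200), so the carton is unmoved. In the wrist view the flap's rear edge is at about (600,123) in the composite, well clear of the hinge bar at (600,86). I'll turn these into distances.

```bash
python3 - <<'E'
from h import *
from scipy.spatial.transform import Rotation as R
s=arm.get_state();tip()
M=arm.camera_model("wrist");Rt=R.from_euler("xyz",s["ee_rot"]).as_matrix();K=M["mtx"]
T=np.eye(4);T[:3,:3]=Rt;T[:3,3]=s["eef_pos"];T=T@M["mount"]
w,d=arm.grab_frame("wrist")
g=cv2.cvtColor(w,cv2.COLOR_BGR2GRAY)[:,270:290].mean(1)
for v in range(105,262,3):
    u=280;z=np.median(d[v,270:290]);P=T[:3,:3]@np.array([(u-K[0,2])/K[0,0]*z,(v-K[1,2])/K[1,1]*z,z])+T[:3,3]
    print(v,int(g[v]),(tocart(P)*1000).round(1))
E
```

```text
t 6.85 cart mm front-x,y,tip-z [ 4.1 -0.4 85.6] rpy [3.141 0.    2.533] F cart [ 0.68 -0.27  4.69] w 0.0003
105 98 [-93.7   0.1   0.1]
108 101 [-91.5   0.1   0.2]
111 104 [-89.3   0.1   0.2]
114 214 [-87.9  -0.2  85.8]
117 237 [-86.5  -0.2  87.1]
120 250 [-85.1  -0.2  88.2]
123 245 [-83.7  -0.2  88.3]
126 232 [-82.2  -0.2  87.3]
129 204 [-80.6  -0.2  85.9]
132 216 [-73.8   0.1   4.1]
135 215 [-71.6   0.1   4.2]
138 214 [-69.3   0.1   4.2]
141 213 [-67.    0.1   3.9]
144 213 [-64.7   0.    3.9]
147 212 [-62.3   0.    3.8]
150 212 [-60.   0.   4.]
153 204 [-57.7   0.    4.5]
156 140 [-55.3   0.    4. ]
159 141 [-53.    0.    4.4]
162 139 [-50.6   0.    4.3]
165 142 [-48.2   0.    4.2]
168 148 [-45.9  -0.    4.8]
171 157 [-43.3  -0.    4. ]
174 229 [-57.4  -0.2  85.7]
177 242 [-55.8  -0.2  85.9]
180 242 [-54.3  -0.2  86.2]
183 237 [-52.6  -0.2  86. ]
186 225 [-50.9  -0.2  85.8]
189 211 [-49.2  -0.2  85.9]
192 193 [-47.6  -0.3  86. ]
195 185 [-45.9  -0.3  86. ]
198 185 [-44.3  -0.3  86.3]
201 186 [-42.5  -0.3  86. ]
204 185 [-40.8  -0.3  86. ]
207 185 [-39.   -0.3  85.7]
210 186 [-37.4  -0.3  86.1]
213 186 [-35.6  -0.3  86. ]
216 185 [-33.9  -0.3  86.3]
219 186 [-32.   -0.3  85.9]
222 185 [-30.2  -0.3  85.9]
225 185 [-28.4  -0.3  85.8]
228 185 [-26.6  -0.3  85.8]
231 186 [-24.7  -0.3  85.7]
234 185 [-23.   -0.3  85.8]
237 185 [-21.2  -0.3  86. ]
240 185 [-19.2  -0.3  85.8]
243 185 [-17.4  -0.3  85.9]
246 106 [-15.6  -0.3  86.1]
249 106 [-16.   -0.3  90.7]
252 102 [-16.1  -0.4  94.8]
255 99 [-16.   -0.4  98.1]
258 96 [-15.9  -0.4 101.4]
261 92 [-15.8  -0.4 104.5]
```

Call:
{"method": "move_arm", "body": {
  "rows": "0 0 0 -0.002 0 0 0; 0 0 0 -0.002 0 0 0; 0 0 0 -0.002 0 0 0; 0 0 0 0 0 0 0; 0 0 0 0 0 0 0"
}}

```text
t: 7.52
eef_pos: [0.5652, -0.0657, 0.0936]
ee_rot: [3.141, 0.0, 2.533]
force: [0.9, -0.6, 3.9]
width: 0.0004
gripper_force: 2.0
```

```bash
cat >> h.py <<'E'
def rear():
    from scipy.spatial.transform import Rotation as R
    s=arm.get_state();tip()
    M=arm.camera_model("wrist");K=M["mtx"];T=np.eye(4);T[:3,:3]=R.from_euler("xyz",s["ee_rot"]).as_matrix();T[:3,3]=s["eef_pos"];T=T@M["mount"]
    w,d=arm.grab_frame("wrist")
    v,u=np.mgrid[60:300,270:290];z=d[v,u]
    P=np.stack([(u-K[0,2])/K[0,0]*z,(v-K[1,2])/K[1,1]*z,z],-1)@T[:3,:3].T+T[:3,3]
    Q=tocart(P).reshape(-1,3);Q=Q[(z.ravel()>0)&(Q[:,2]>.082)&(Q[:,2]<.1)]
    print("flap rear x",np.percentile(Q[Q[:,0]>-.072][:,0],1)*1000,"bar",np.median(Q[Q[:,0]<-.076][:,0])*1000)
E
python3 - <<'E'
from h import *
rear()
E
```

```text
t 7.53 cart mm front-x,y,tip-z [10.1 -0.4 85.6] rpy [3.141 0.    2.533] F cart [1.07 0.04 3.89] w 0.0004
flap rear x -51.69275014617633 bar -84.26622086812367
```

Call:
{"method": "move_arm", "body": {
  "rows": "0 0 0 -0.001 0 0 0; 0 0 0 -0.001 0 0 0; 0 0 0 0 0 0 0; 0 0 0 0 0 0 0"
}}

```text
t: 8.07
eef_pos: [0.5667, -0.0668, 0.0935]
ee_rot: [-3.142, -0.0, 2.533]
force: [0.4, 0.5, 3.9]
width: 0.001
gripper_force: 2.1
```

```bash
python3 - <<'E'
from h import *
rear()
E
```

```text
t 8.07 cart mm front-x,y,tip-z [11.9 -0.5 85.5] rpy [-3.142 -0.     2.533] F cart [0.03 0.58 3.93] w 0.001
flap rear x -49.95603641356195 bar -84.32595535271271
```

The flap has slid about 28 mm with almost no push force, so I'll lift straight off.

Call:
{"method": "move_arm", "body": {
  "rows": "0 0 0 0 0 -0.001 0; 0 0 0 0 0 -0.002 0; 0 0 0 0 0 -0.002 0; 0 0 0 0 0 -0.003 0; 0 0 0 0 0 -0.004 0; 0 0 0 0 0 -0.02 0; 0 0 0 0 0 -0.03 0; 0 0 0 0 0 -0.03 0"
}}

```text
t: 9.12
eef_pos: [0.5665, -0.0668, 0.1866]
ee_rot: [-3.141, -0.0, 2.533]
force: [0.5, 0.8, -0.5]
width: 0.0007
gripper_force: 0.0
```

Call:
{"method": "move_arm", "body": {
  "rows": "0 0 0 0 -0.04 -0.03 0; 0 0 0 0 -0.06 0 0; 0 0 0 0 -0.06 0 0; 0 0 0 0 -0.06 0 0; 0 0 0 0 -0.06 0 0; 0 0 0 0 -0.06 0 0; 0 0 0 0 0 0 0; 0 0 0 0 0 0 0"
}}

```text
t: 10.12
eef_pos: [0.3721, -0.3459, 0.2157]
ee_rot: [3.141, 0.0, 2.532]
force: [0.5, 0.3, -0.6]
width: 0.0007
gripper_force: 0.0
```

```bash
python3 - <<'E'
from h import *
tip()
p,d=arm.grab_frame("top");p2,d2=arm.grab_frame("side")
Q=tocart(cloud("top",d))
m=(abs(Q[...,1])<.03)&(abs(Q[...,0])<.09)&(Q[...,2]>.07)
for x in range(-84,70,6):
    k=m&(abs(Q[...,0]*1000-x)<2);print(x,(np.median(Q[k][:,2])*1000).round(1),end="; ")
q=Q[(Q[...,2]>.065)&(Q[...,2]<.2)&(abs(Q[...,0])<.1)&(abs(Q[...,1])<.095)];print(cv2.minAreaRect((q[:,:2]*1000).astype(np.float32)))
o=np.zeros((400,800,3),np.uint8);o[:,:400]=cv2.resize(p[180:330,300:450],(400,400),interpolation=cv2.INTER_CUBIC);o[:,400:]=cv2.resize(p2[100:240,240:380],(400,400),interpolation=cv2.INTER_CUBIC);cv2.imwrite("pics/c5.png",o)
E
```

```text
t 10.12 cart mm front-x,y,tip-z [  10.6 -340.8  207.7] rpy [3.141 0.    2.532] F cart [ 0.24  0.56 -0.56] w 0.0007
-84 86.6; -78 85.6; -72 nan; -66 76.4; -60 75.7; -54 76.3; -48 86.6; -42 88.4; -36 89.2; -30 89.5; -24 89.9; -18 90.5; -12 90.9; -6 91.0; 0 92.0; 6 92.0; 12 92.7; 18 93.4; 24 93.7; 30 94.1; 36 95.7; 42 102.6; 48 96.5; 54 103.2; 60 100.7; 66 100.6; ((-0.3543701171875, 0.671112060546875), (172.28555297851562, 160.53306579589844), 0.03081621415913105)
  return _methods._mean(a, axis=axis, dtype=dtype,
  ret = ret.dtype.type(ret / rcount)
```

View pics/c5.png

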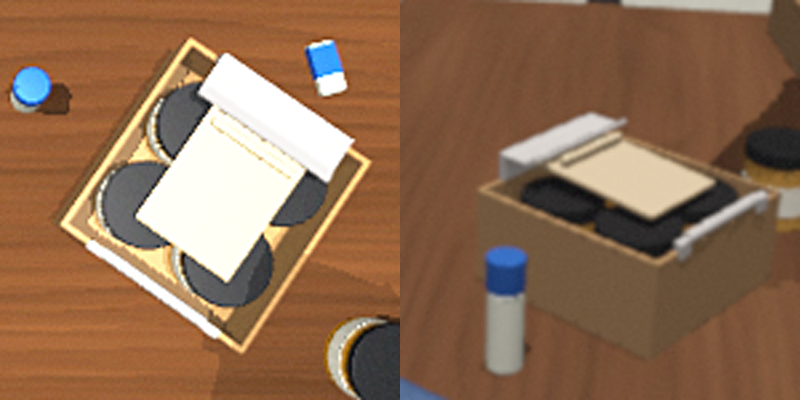

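The flap lies tucked under the lip, with the rib at x of about 42 mm, so the slide is about 29 mm. It rests at an angle of about 0.08, and the carton and the other things are unmoved.

```bash
python3 -c "
from station import arm
print(arm.job_done())"
```

```text
the job is handed in; nothing more can be done
None
```

I folded the flap flat and slid it out about 29 mm, so its edge is tucked under the lip. It stayed shut after I let go, the carton and the things around it did not visibly move, and I handed the job in after about 10 s of arm time.

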